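# Index the sampling manifold to the tall bottle

## Task

The round sampling manifold stands parked. Pull its spring-loaded index pin up out of the parking bay, swing the selector arm round the shorter way to the station where the tall bottle stands, and let the pin drop fully down into that station's notch, feeling gently for the notch and never forcing the pin against the ring. Leave the containers undisturbed and let go of the pin.

Things in the scene. Friction and masses are not known exactly. Their poses are not given: they have to be found in the camera images.
- sampler: Fixed white round base, 344 mm across, 15 mm thick, with grey hub and notched aluminium ring. Origin: centre of its underside, on the arm's axis; z up. Six stations on its top, 145 mm from the axis, at 62, 101, 140, -62, -101, -140 degrees from the base's +x (anticlockwise from above positive), one container on each. The parking bay, a 56 degree gap in the ring, is centred on +x.
- ring_top (a point): On the arm's axis, level with the ring's flat top, 45 mm above the base's underside. The ring lies 59 to 81 mm from the axis and has one radial notch, 11 mm wide, 10 mm deep or more, per station. It was zeroed by hand: all notches together lie up to 0.17 rad (12 mm along the arc), either way, off the stations' bearings. Not measured: feel for it or see it. The ring is rigid.
- selector_arm (a joint): Selector arm's angle, rad, growing anticlockwise from above; at 0 it points along the base's -x, so the pin's bearing in the base frame is this value plus pi. It turns endlessly. It starts in the parking bay, at 2.89 to 3.39. Friction about 0.04 N m: it stays where left. Flat aluminium bar, top 60 mm above the base's underside, reaching 84 mm from the axis.
- index_pin: Index pin, upright in the arm 70 mm from the axis: steel, its flat foot 8 mm wide along the arc. Origin: the foot, z up; 35 mm above the base's underside when fully down, 45 riding on the ring, 57 at the end of its travel. A spring pushes it down with 7 to 10 N. Let go over the ring it rides on it, slides when pushed with about 4 N, and springs into a notch passed slowly; it then blocks the arm.
- pin_head (a point): Middle of the pin's black cylindrical head (22 mm across, 28 mm tall), 57 mm above the pin's tip, where it is gripped from above. The head revolves freely on the pin, so it can be held at one finger direction while the arm swings; it reaches 14 mm above and below this point, and the arm's top is 32 mm below it when the pin is down.
- pin_tip (a point): Middle of the index pin's flat foot, its lowest point.
- tall_bottle: White plastic bottle with a narrow neck and cap, 42 mm across, 105 mm tall, by far the tallest on the manifold, loose on its station. Origin: centre of its underside, z up.
- squat_jar: White jar, 48 mm across, 50 mm tall, loose on a station. Origin: centre of its underside.
- beaker: Clear open beaker, 48 mm across, 60 mm tall, loose on a station. Origin: centre of its underside.
- tin: Plain metal tin, 44 mm across, 65 mm tall, loose on a station. Origin: centre of its underside.
- weight: Steel weight with a small grip, 40 mm across, 52 mm tall, loose on a station. Origin: centre of its underside.
- dish: Small white open dish, 50 mm across, 28 mm tall, loose on a station. Origin: centre of its underside.

How it is judged:
By the outcome, as a careful person would: the job done as asked, in the order asked, and still so for the second after the job is handed in, with the robot touching nothing.
It also fails if it takes over 45 s, if anything falls off the work surface, if the arm or the gripper's body presses on something with over 40 N, if the wrist force passes 120 N, or if a joint passes its speed limit or range.

## Robot

A 6-joint arm with a two-finger parallel gripper is mounted at the origin on the work surface. World frame = base frame: x ahead of the robot, y to its left, z up, the work surface at z = 0. Lengths are in m, angles in degrees, forces in N, time in s.
With the tool pointing down it reaches from about 0.35 to 0.875 m from the base axis. Payload 4.2 kg.
Tool frame: the origin (TCP) lies on the centre line of the jaws, within the pads' length; the fingertips stand manip.tip_reach ahead of it and the grasp point (between the pads) lies 6 mm ahead of it (manip.tip_reach is the distance from the TCP to the fingertips, in m); z points along the fingers, y is the line along which they close (so a half turn about z gives the same grasp; the last joint's range is limited). The gripper opens to 87 mm and grips with 3 to 60 N. Pads are 19 mm wide; open, the fingers measure 117 mm over their backs; the gripper's body (75 mm by 190 mm) begins 51 mm behind the grasp point.
Start: joints at [14.817, 22.042, 0.453, 0, -68.411, -14.817], TCP at [0.625, 0, 0.218] pointing down, gripper open.
Joint ranges: [-179.83, 179.83], [-69.29, 118.12], [-61.27, 80.66], [-181.25, 117.63], [-171.15, -9.14], [-177.46, 177.46]. Speed limits (degrees/s): [159.86, 159.86, 180, 180, 180, 180].

## Interface

Orientations are given as [roll, pitch, yaw] about the fixed x, y, z axes, in that order (R = Rz(yaw) Ry(pitch) Rx(roll)).
In Python, from cell import monitor, cams, manip gives the robot as it stands.
- The arm moves only by the tool move_arm, never from a script. Its argument "plan" is one flat list of numbers, 5 for each row, row after row: the shift along the tool's x, y, z in shares of 20 cm (1.0 is 20 cm), then the turn about the tool's z in shares of 2 rad (1.0 is 2 rad), then the closure, from 0 (fully open) to 1 (shut). A call has 1 to 12 rows; each row is the pose to reach, as a shift and turn from the pose commanded when the call began, along the tool's axes at that moment; what a row does not reach only later rows make up. A row lasts 1/8 s, in which the tool goes at most 62.5 mm and 10.7 degrees, less where a joint would pass 70% of its speed; a pose out of reach is approached as far as the arm can. Shift and turn numbers lie between -1 and 1, and a call with a number outside is refused. A call with a gripper value outside its range is refused whole. The fingers move at their own pace and stop on an object; "squeeze" is the grip in N (left out, the last holds). Time passes only in rows, so rows that repeat a pose let the fingers close. It gives the time, the measured TCP pose, the force, the opening and the grip force at its end, in the units of the state.
- monitor.get_state(): the state, without advancing time (a new reading comes with each control period).
- cams.capture(name): name is "scene" or "side" or "wrist"; returns a dict with "pixels" (400x640x3 uint8, red, green, blue), "fovy" (degrees; the focal length in pixels is half the picture's height over the tangent of half this angle, whatever the lens; pixels are square), "cx", "cy" (the principal point, pixels), "extrinsics" (4x4, takes a point from camera to world coordinates). Camera axes: x right, y up, looking along -z (the intrinsics and any distortion apply to the point x, -y, -z); pixel columns grow to the right and rows downward; lengths in m; the calibration is good to about 2 mm. A picture is of the moment at which its call begins. There is no depth.
- manip.job_done(): hands the job in; it is judged then, once.
The state is a dict: "clock": time; "joints": joint angles; "dq": joint speeds; "joint_torque": joint torques, N m; "ee_pos": TCP position; "tool_rot": TCP orientation; "force": force on the tool from outside, world axes, zero at the start; "wrist_torque": the same for the moment, N m; "opening": finger opening in m; "grip_force": force on a finger pad.
Only numpy, scipy, OpenCV 4.12 (cv2) and the standard library are available. Lean on these libraries where they do the work, as an engineer would, in place of code of your own. Each camera call takes 0.05 s, during which the arm holds its last target. There are 200 camera calls.

## Working session

There is one attempt and no reset: what is moved stays moved. The work goes in short steps, Python scripts to look and compute and a tool call to move; the robot and the scene stay as the last step left them, time stands still between calls to the robot, and variables do not carry over. Pictures are saved under pics/ and viewed, at most 10 in all, crops included, and the job is handed in when it is done.

Besides the shell and the picture viewer there is one more tool, called after "Call:" as name(argument=value, ...) on one line, values as JSON. move_arm: Moves the arm, as the interface text tells. Its arguments: {"type":"object","properties":{"plan":{"type":"array","items":{"type":"number"}},"squeeze":{"type":"number"}},"required":["plan"]}

```bash
mkdir -p pics; ls; python3 - <<'E'
from cell import monitor,cams,manip
import cv2
print(manip.tip_reach, monitor.get_state())
for n in ["scene","side","wrist"]:
    c=cams.capture(n); cv2.imwrite(f"pics/{n}0.png",c["pixels"][:,:,::-1]); print(n,{k:v for k,v in c.items() if k!="pixels"})
E
```

```text
pics
0.025 {'clock': 0.0, 'joints': array([ 1.48161258e+01,  2.20918761e+01,  3.78542539e-01, -2.92355105e-02,
       -6.84113059e+01, -1.48149424e+01]), 'dq': array([-0.06749565, -0.03354569, -0.01137021, -0.06286121, -0.05188628,
       -0.02237551]), 'joint_torque': array([ 5.69075401e-04, -3.90661991e+01,  1.87403029e+01,  4.22001421e+00,
        1.09914420e-02, -1.81494070e-04]), 'ee_pos': array([6.24376346e-01, 1.21950804e-05, 2.16838789e-01]), 'tool_rot': array([ 1.79872556e+02, -5.61246734e-03, -9.00095968e+01]), 'force': array([ 0.17542774, -1.00370047,  0.1067366 ]), 'wrist_torque': array([-0.02109937,  0.00146258,  0.01789422]), 'grip_force': 0.0, 'opening': 0.08742002859570515}
scene {'fovy': 54.921640282861965, 'cx': 324.17883033170784, 'cy': 198.12890746729536, 'extrinsics': array([[-0.56470657, -0.61796314,  0.54701741,  0.92172438],
       [ 0.8252511 , -0.42939999,  0.36684638,  0.29728692],
       [ 0.00819173,  0.65858728,  0.75245976,  0.59111974],
       [ 0.        ,  0.        ,  0.        ,  1.        ]])}
side {'fovy': 56.301047572903705, 'cx': 323.71376810760415, 'cy': 202.7706558264829, 'extrinsics': array([[-0.85477951,  0.3290917 , -0.40131115,  0.29281747],
       [-0.51896292, -0.55007304,  0.65429132,  0.47658476],
       [-0.0054286 ,  0.76754042,  0.64097756,  0.48643634],
       [ 0.        ,  0.        ,  0.        ,  1.        ]])}
wrist {'fovy': 65.98774999240668, 'cx': 324.2037132573694, 'cy': 201.99971358854918, 'extrinsics': array([[-9.99996119e-01,  2.34190752e-05,  2.78589169e-03,
         6.25045351e-01],
       [-6.97457878e-04, -9.70226956e-01, -2.42196549e-01,
        -6.59393577e-02],
       [ 2.69727520e-03, -2.42197552e-01,  9.70223207e-01,
         3.83927930e-01],
       [ 0.00000000e+00,  0.00000000e+00,  0.00000000e+00,
         1.00000000e+00]])}
```

View pics/scene0.png

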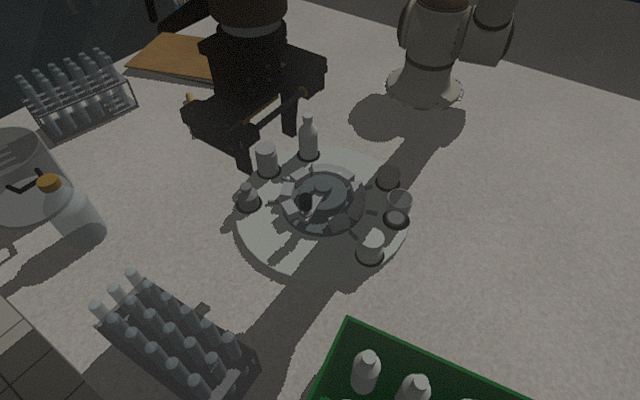

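View pics/side0.png

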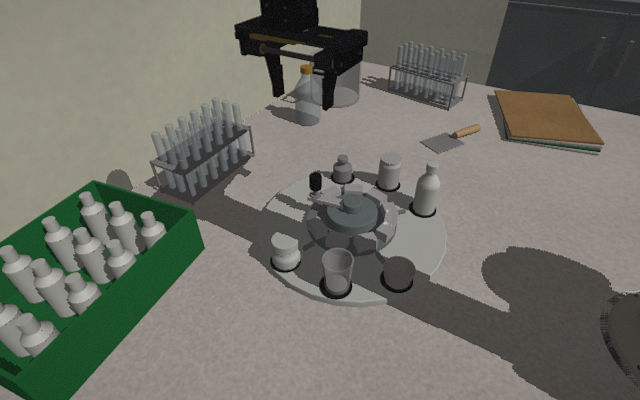

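View pics/wrist0.png

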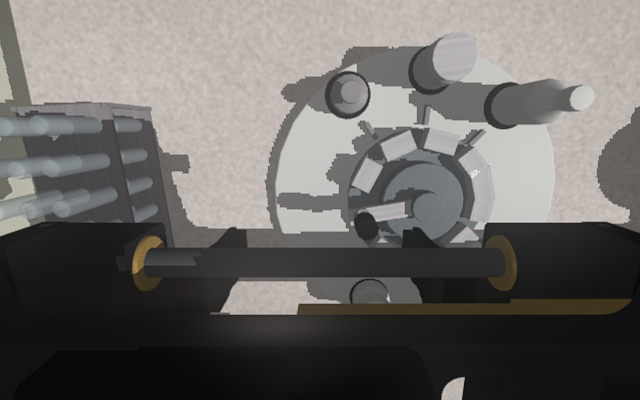

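The bottle is beside the tin and then the weight, in -y order, so I expect it at station -140. The pin head is at about (315,182) in side and (306,203) in scene. Next I'll fit the base pose from the container feet.

```bash
cat > h.py <<'E'
import numpy as np, cv2
from cell import monitor,cams,manip
def cam(c):
    f=200/np.tan(np.radians(c["fovy"]/2)); return f,c["cx"],c["cy"],np.array(c["extrinsics"])
def proj(c,P):
    f,cx,cy,E=cam(c); p=(np.atleast_2d(P)-E[:3,3])@E[:3,:3]
    return np.c_[cx+f*p[:,0]/-p[:,2], cy-f*p[:,1]/-p[:,2]]
def onz(c,uv,z):
    f,cx,cy,E=cam(c); d=E[:3,:3]@np.array([(uv[0]-cx)/f,-(uv[1]-cy)/f,-1]); o=E[:3,3]
    return o+d*(z-o[2])/d[2]
def st(b,r,z,pose):
    a=np.radians(np.asarray(b,float))+pose[2]; return np.c_[pose[0]+r*np.cos(a),pose[1]+r*np.sin(a),np.full(a.shape,z)]
E
python3 - <<'E'
from h import *
from scipy.optimize import least_squares
S=cams.capture("side");C=cams.capture("scene")
b=[-62,-101,-140,62,101,140]
us=np.array([[343,178],[388,184],[424,209],[285,264],[337,289],[398,280]])
uc=np.array([[248,206],[269,172],[308,155],[370,259],[397,220],[388,185]])
f=lambda p: np.r_[(proj(S,st(b,.145,.015,p))-us).ravel(),(proj(C,st(b,.145,.015,p))-uc).ravel()]
r=least_squares(f,[.57,-.05,0],loss="soft_l1",f_scale=3); print(r.x,np.degrees(r.x[2])); print(f(r.x).reshape(-1,2).round(1))
for c,u in((S,(315,182)),(C,(306,203))):
  q=onz(c,u,.092); d=q[:2]-r.x[:2]; print(q,np.hypot(*d),np.degrees(np.arctan2(d[1],d[0])-r.x[2]))
W=cams.capture("wrist")
for n,c,(x0,x1,y0,y1) in (("side",S,(250,450,140,290)),("wrist",W,(260,580,20,260))):
    k=800/(x1-x0); im=c["pixels"][:,:,::-1].copy()
    cv2.imwrite(f"pics/{n}_crop.png",cv2.resize(im[y0:y1,x0:x1],None,fx=k,fy=k,interpolation=cv2.INTER_CUBIC))
E
```

```text
[0.51361391 0.02262949 0.13746224] 7.876006052976648
[[-1.6 -0.1]
 [-1.3  0.8]
 [-2.4  0.2]
 [ 0.1 -2.1]
 [-1.5 -2.1]
 [-1.6  0.5]
 [ 1.7 -2.1]
 [ 0.4 -1.1]
 [ 0.4 -0.8]
 [ 1.3 -5.1]
 [ 0.1 -1.3]
 [-0.  -3.1]]
[0.58262951 0.03298432 0.092     ] 0.06978807595008035 0.6567827064685526
[0.58565667 0.03474211 0.092     ] 0.07305392462572124 1.6679242651276367
```

View pics/side_crop.png

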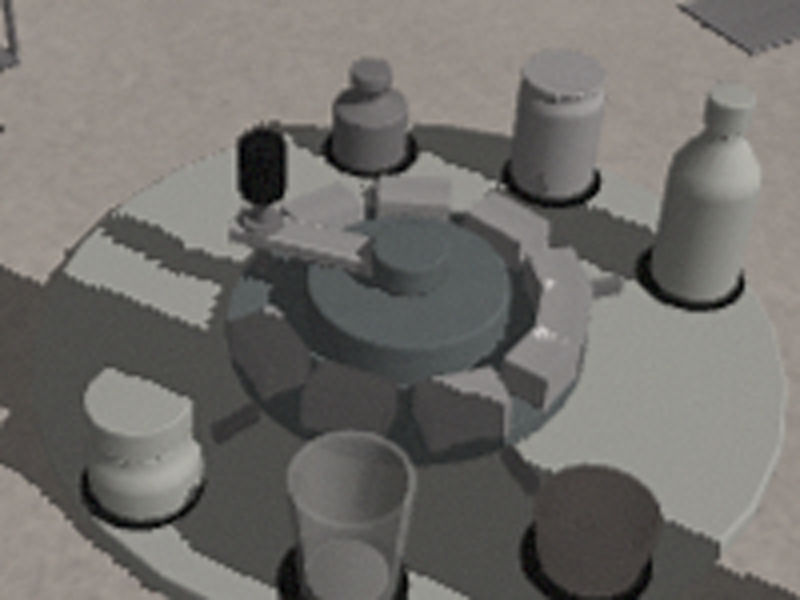

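View pics/wrist_crop.png

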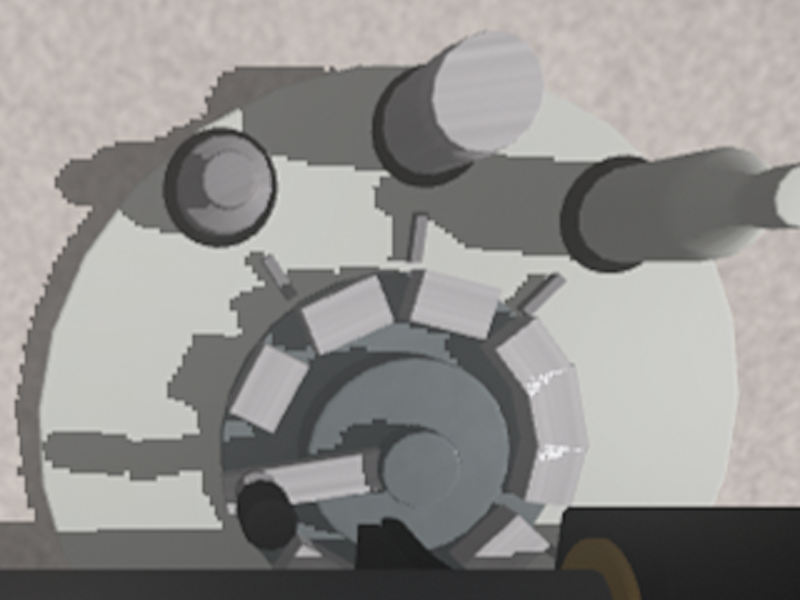

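The enlarged wrist view (2.5x, offset 260,20) shows the three notches on the bottle side. The bottle notch lies between corners (500,303)/(490,338) and (540,322)/(500,350). The head is at (267,513), and the foot rings are at (220,187), (425,125) and (613,213).

```bash
python3 - <<'E'
from h import *
from scipy.optimize import least_squares
S=cams.capture("side");C=cams.capture("scene");W=cams.capture("wrist")
b=[-62,-101,-140,62,101,140]
us=np.array([[343,178],[388,184],[424,209],[285,264],[337,289],[398,280]])
us=np.array([[371,151],[552,180],[691,274],[143,487],[343,582],[587,560]])/4+[250,140]
w=lambda a: np.array(a)/2.5+[260,20]
uw=w([[220,187],[425,125],[613,213]])
f=lambda p: np.r_[(proj(S,st(b,.145,.015,p))-us).ravel(),(proj(W,st(b[:3],.145,.015,p))-uw).ravel()]
for g in (f,lambda p:f(p)[:12],lambda p:f(p)[12:]):
  r=least_squares(g,[.51,.02,.13],loss="soft_l1",f_scale=1); print(r.x,np.degrees(r.x[2])); print(g(r.x).reshape(-1,2).round(1).tolist())
r=least_squares(f,[.51,.02,.13],loss="soft_l1",f_scale=1)
def pol(c,u,z):
  q=onz(c,u,z); d=q[:2]-r.x[:2]; return q.round(4),np.hypot(*d).round(4),np.degrees(np.arctan2(d[1],d[0])-r.x[2]).round(1)
for u in [(500,303),(490,338),(540,322),(500,350),(428,270),(412,318),(392,318),(376,278),(318,352),(303,312),(263,345),(306,362)]: print(u,pol(W,w(u),.045))
print("hub",pol(W,w((421,470)),.06))
print("head side",pol(S,np.array((262,167))/4+[250,140],.092),"wrist head bottom",pol(W,w((267,513)),.1))
# predicted head pixels for pose
E
```

```text
[0.5138343  0.01925712 0.13275547] 7.606327948819971
[[-0.4, -0.7], [-0.5, -1.0], [-0.5, -0.1], [0.2, -1.4], [0.3, -0.2], [0.0, -0.9], [-0.4, 0.7], [1.2, 0.3], [0.8, 0.4]]
[0.51284798 0.02064724 0.13006066] 7.451926714628224
[[-0.1, -0.2], [-0.1, -0.4], [-0.1, 0.6], [0.1, -0.8], [0.2, 0.6], [0.0, 0.1]]
[0.51475962 0.01878254 0.13127262] 7.521366855482968
[[-1.1, 0.2], [0.6, -0.2], [0.2, 0.1]]
(500, 303) (array([ 0.4777, -0.0491,  0.045 ]), np.float64(0.0773), np.float64(-125.5))
(490, 338) (array([ 0.4804, -0.034 ,  0.045 ]), np.float64(0.0629), np.float64(-129.7))
(540, 322) (array([ 0.4593, -0.041 ,  0.045 ]), np.float64(0.0812), np.float64(-139.7))
(500, 350) (array([ 0.4755, -0.0288,  0.045 ]), np.float64(0.0615), np.float64(-136.2))
(428, 270) (array([ 0.5101, -0.063 ,  0.045 ]), np.float64(0.0823), np.float64(-100.2))
(412, 318) (array([ 0.5153, -0.0427,  0.045 ]), np.float64(0.0619), np.float64(-96.2))
(392, 318) (array([ 0.524 , -0.0427,  0.045 ]), np.float64(0.0627), np.float64(-88.3))
(376, 278) (array([ 0.5322, -0.0596,  0.045 ]), np.float64(0.081), np.float64(-84.5))
(318, 352) (array([ 0.5555, -0.0279,  0.045 ]), np.float64(0.0629), np.float64(-56.1))
(303, 312) (array([ 0.5629, -0.0452,  0.045 ]), np.float64(0.081), np.float64(-60.3))
(263, 345) (array([ 0.5798, -0.0309,  0.045 ]), np.float64(0.0829), np.float64(-44.8))
(306, 362) (array([ 0.5606, -0.0235,  0.045 ]), np.float64(0.0633), np.float64(-50.0))
hub (array([0.511 , 0.0218, 0.06  ]), np.float64(0.0038), np.float64(130.0))
head side (array([0.5823, 0.0319, 0.092 ]), np.float64(0.0696), np.float64(2.9)) wrist head bottom (array([0.5835, 0.0284, 0.1   ]), np.float64(0.0702), np.float64(-0.2))
```

The manual's scale: shifts go in shares of 20 cm and turns go in shares of 2 rad. Converting my numbers, 12 cm is 0.6, 4.2 cm is 0.21, 0.61 rad is 0.305.

Call:
move_arm(plan=[-0.075,0.1,0.15,0.09,0.4,-0.155,0.21,0.3,0.18,0.4,-0.155,0.21,0.35,0.27,0.4,-0.155,0.21,0.35,0.305,0.4,-0.155,0.21,0.35,0.305,0.4,-0.155,0.21,0.475,0.305,0.4,-0.155,0.21,0.6,0.305,0.4,-0.155,0.21,0.6,0.305,0.4,-0.155,0.21,0.6,0.305,0.4], squeeze=25)

```text
clock: 1.58
ee_pos: [0.5839, 0.0311, 0.099]
tool_rot: [-179.9, 0.1, -124.9]
force: [0.7, 0.3, -0.3]
opening: 0.0522
grip_force: 0.0
```

```bash
python3 - <<'E'
from h import *
print(monitor.get_state())
S=cams.capture("side")
cv2.imwrite("pics/s1.png",cv2.resize(S["pixels"][120:300,220:460,::-1],None,fx=3.3,fy=3.3,interpolation=cv2.INTER_CUBIC))
E
```

```text
{'clock': 1.575, 'joints': array([ 1.89248450e+01,  2.44247376e+01, -1.44870956e+01,  3.66483434e-02,
       -5.09847900e+01, -5.38528540e+01]), 'dq': array([ 0.0871396 , -0.63578906,  0.52173852, -0.09325255,  0.18293737,
       -0.10640412]), 'joint_torque': array([-3.08395154e-02, -3.72155070e+01,  1.52071095e+01,  3.43307599e+00,
       -6.22913288e-02,  2.68827171e-03]), 'ee_pos': array([0.58389455, 0.03109968, 0.09901987]), 'tool_rot': array([-1.79915998e+02,  6.66517160e-02, -1.24904915e+02]), 'force': array([ 0.69991567,  0.28820056, -0.25396244]), 'wrist_torque': array([ 0.03408459, -0.06513872,  0.00773241]), 'grip_force': 0.0, 'opening': 0.05218303164673731}
```

View pics/s1.png

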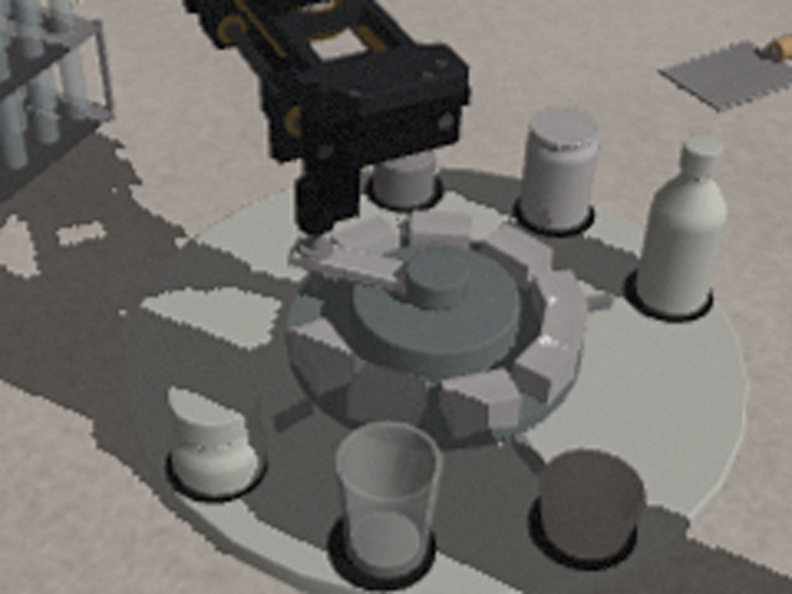

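The fingers straddle the head, which is hidden at about (325,205), and nothing is touched. Next I close on it and lift.

Call:
move_arm(plan=[0,0,0,0,0.9,0,0,0,0,0.9,0,0,0,0,0.9,0,0,0,0,0.9], squeeze=30)

```text
clock: 2.12
ee_pos: [0.5831, 0.031, 0.0981]
tool_rot: [-180.0, 0.0, -124.9]
force: [0.4, 0.8, 1.1]
opening: 0.0205
grip_force: 29.0
```

Scaled: -1.8 cm is -0.09, -1.2 cm is -0.06.

Call:
move_arm(plan=[0,0,-0.03,0,0.9,0,0,-0.06,0,0.9,0,0,-0.09,0,0.9,0,0,-0.09,0,0.9], squeeze=30)

```text
clock: 2.62
ee_pos: [0.5828, 0.0311, 0.1159]
tool_rot: [180.0, 0.0, -125.0]
force: [2.4, 0.5, -9.1]
opening: 0.0194
grip_force: 30.0
```

```bash
python3 - <<'E'
from h import *
print(monitor.get_state())
S=cams.capture("side")
cv2.imwrite("pics/s2.png",cv2.resize(S["pixels"][140:240,260:420,::-1],None,fx=5,fy=5,interpolation=cv2.INTER_CUBIC))
E
```

```text
{'clock': 2.625, 'joints': array([ 1.89338241e+01,  2.33043326e+01, -1.34463824e+01, -2.47690837e-02,
       -5.32611661e+01, -5.38810076e+01]), 'dq': array([-0.04580978,  0.18454571, -0.37415482,  0.15398994,  0.49540427,
        0.08783343]), 'joint_torque': array([-2.52082577e-02, -4.26582098e+01,  1.78049558e+01,  4.37424570e+00,
       -9.20463391e-01, -1.07337430e-03]), 'ee_pos': array([0.58278702, 0.03109028, 0.1159186 ]), 'tool_rot': array([ 1.79976963e+02,  2.09902255e-03, -1.24962002e+02]), 'force': array([ 2.41377735,  0.45249019, -9.05236333]), 'wrist_torque': array([ 0.08950058, -0.95039223,  0.0172412 ]), 'grip_force': 29.991169273853302, 'opening': 0.0193701639935467}
```

View pics/s2.png

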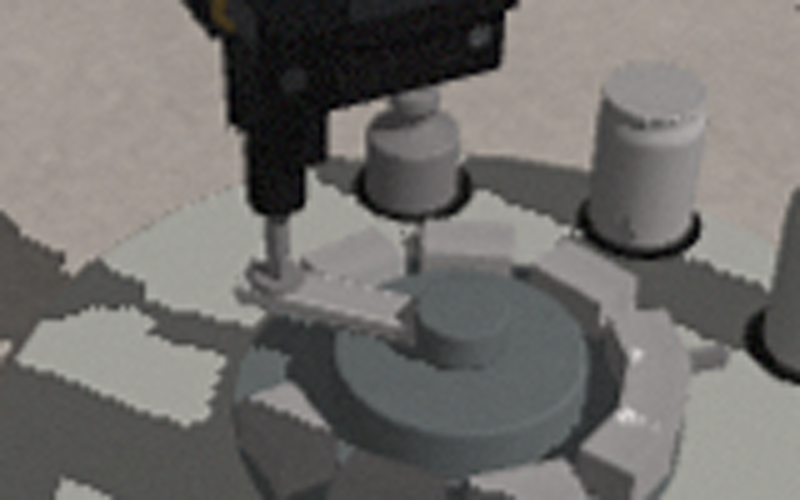

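Pin raised about 18 mm, with its shaft visible at (278,240) and about 9 N of spring force. Next I work out the swing.

```bash
python3 - <<'E'
import numpy as np
c=np.array([.5135,.0205]);R=.0701;a=np.radians(-125)
X=np.array([np.cos(a),np.sin(a)]);Y=np.array([np.sin(a),-np.cos(a)])
pt=lambda b:c+R*np.array([np.cos(np.radians(b)),np.sin(np.radians(b))])
for s,e in((8.7,-52),(-52,-113)):
  for b in np.linspace(s,e,11)[1:]:
    d=(pt(b)-pt(s))*100; print(round(b,1),(d@X).round(2),(d@Y).round(2),pt(b).round(4))
E
```

```text
2.6 0.56 -0.48 [0.5835 0.0237]
-3.4 1.17 -0.91 [0.5835 0.0163]
-9.5 1.83 -1.26 [0.5826 0.0089]
-15.6 2.51 -1.54 [0.581  0.0017]
-21.7 3.22 -1.75 [ 0.5787 -0.0054]
-27.7 3.95 -1.89 [ 0.5756 -0.0121]
-33.8 4.7 -1.94 [ 0.5718 -0.0185]
-39.9 5.44 -1.92 [ 0.5673 -0.0244]
-45.9 6.17 -1.81 [ 0.5623 -0.0299]
-52.0 6.89 -1.64 [ 0.5567 -0.0347]
-58.1 0.7 0.26 [ 0.5505 -0.039 ]
-64.2 1.37 0.58 [ 0.544  -0.0426]
-70.3 2.0 0.98 [ 0.5371 -0.0455]
-76.4 2.59 1.45 [ 0.53   -0.0476]
-82.5 3.12 1.97 [ 0.5226 -0.049 ]
-88.6 3.59 2.54 [ 0.5152 -0.0496]
-94.7 4.0 3.17 [ 0.5078 -0.0494]
-100.8 4.34 3.83 [ 0.5004 -0.0484]
-106.9 4.61 4.53 [ 0.4931 -0.0466]
-113.0 4.81 5.25 [ 0.4861 -0.044 ]
```

Scaled: 6.89 cm is 0.3445, 6.17 cm is 0.3085.

Call:
move_arm(plan=[0.028,-0.024,0,0,0.9,0.0585,-0.0455,0,0,0.9,0.0915,-0.063,0,0,0.9,0.1255,-0.077,0,0,0.9,0.161,-0.0875,0,0,0.9,0.1975,-0.0945,0,0,0.9,0.235,-0.097,0,0,0.9,0.272,-0.096,0,0,0.9,0.3085,-0.0905,0,0,0.9,0.3445,-0.082,0,0,0.9,0.3445,-0.082,0,0,0.9])

```text
clock: 4.05
ee_pos: [0.5557, -0.0361, 0.116]
tool_rot: [179.9, -0.1, -125.0]
force: [2.6, -4.2, -10.0]
opening: 0.02
grip_force: 30.0
```

```bash
python3 - <<'E'
import numpy as np
c=np.array([.5144,.0187]);R=.0700;a=np.radians(-125)
X=np.array([np.cos(a),np.sin(a)]);Y=np.array([np.sin(a),-np.cos(a)])
pt=lambda b:c+R*np.array([np.cos(np.radians(b)),np.sin(np.radians(b))])
s=np.array([.5567,-.0347])
for b in np.linspace(-52,-114,11):
    d=(pt(b)-s)*100; print(round(b,1),(d@X).round(2),(d@Y).round(2),pt(b).round(4))
E
```

```text
-52.0 0.1 -0.17 [ 0.5575 -0.0365]
-58.2 0.81 0.09 [ 0.5513 -0.0408]
-64.4 1.49 0.43 [ 0.5446 -0.0444]
-70.6 2.13 0.84 [ 0.5377 -0.0473]
-76.8 2.72 1.31 [ 0.5304 -0.0495]
-83.0 3.25 1.84 [ 0.5229 -0.0508]
-89.2 3.73 2.43 [ 0.5154 -0.0513]
-95.4 4.14 3.07 [ 0.5078 -0.051 ]
-101.6 4.48 3.75 [ 0.5003 -0.0499]
-107.8 4.74 4.46 [ 0.493  -0.0479]
-114.0 4.92 5.19 [ 0.4859 -0.0452]
```

Scaled: 5.19 cm is 0.2595, 4.92 cm is 0.246.

Call:
move_arm(plan=[0.005,-0.0085,0,0,0.9,0.0405,0.0045,0,0,0.9,0.0745,0.0215,0,0,0.9,0.1065,0.042,0,0,0.9,0.136,0.0655,0,0,0.9,0.1625,0.092,0,0,0.9,0.1865,0.1215,0,0,0.9,0.207,0.1535,0,0,0.9,0.224,0.1875,0,0,0.9,0.237,0.223,0,0,0.9,0.246,0.2595,0,0,0.9,0.246,0.2595,0,0,0.9])

```text
clock: 5.55
ee_pos: [0.4857, -0.0452, 0.1161]
tool_rot: [180.0, 0.0, -124.9]
force: [0.6, 3.8, -8.9]
opening: 0.0196
grip_force: 30.0
```

Scaled: 0.6 cm is 0.03, 0.3 cm is 0.015.

Call:
move_arm(plan=[-0.0035,0,0.015,0,0.9,-0.0035,0,0.03,0,0.9,-0.0035,0,0.03,0,0.9])

```text
clock: 5.92
ee_pos: [0.4863, -0.0451, 0.1095]
tool_rot: [180.0, -0.1, -125.0]
force: [1.4, 2.1, -7.9]
opening: 0.0194
grip_force: 30.0
```

Scaled: 0.1 cm is 0.005.

Call:
move_arm(plan=[0,0,0.005,0,0.9,0,0,0.005,0,0.9])

```text
clock: 6.18
ee_pos: [0.4864, -0.0451, 0.1088]
tool_rot: [180.0, -0.0, -125.0]
force: [0.1, 0.8, -7.7]
opening: 0.0193
grip_force: 30.0
```

Scaled: 0.1 cm is 0.005.

Call:
move_arm(plan=[0,0,0.005,0,0.9,0,0,0.005,0,0.9])

```text
clock: 6.42
ee_pos: [0.4866, -0.045, 0.1082]
tool_rot: [-180.0, -0.0, -124.9]
force: [-0.3, 0.5, -6.2]
opening: 0.0195
grip_force: 30.0
```

Scaled: 0.05 cm is 0.0025.

Call:
move_arm(plan=[0,0,0.0025,0,0.9,0,0,0.0025,0,0.7,0,0,0.0025,0,0.7])

```text
clock: 6.8
ee_pos: [0.4883, -0.0448, 0.1087]
tool_rot: [-179.8, 0.1, -124.9]
force: [0.2, -0.0, 0.1]
opening: 0.0247
grip_force: 0.0
```

```bash
python3 - <<'E'
from h import *
s=monitor.get_state();print(s["ee_pos"],s["force"],s["opening"])
S=cams.capture("side")
cv2.imwrite("pics/s3.png",cv2.resize(S["pixels"][130:250,290:450,::-1],None,fx=5,fy=5,interpolation=cv2.INTER_CUBIC))
E
```

```text
[ 0.48831099 -0.04483052  0.10868006] [ 0.19357506 -0.02325333  0.14967162] 0.024725463526552114
```

View pics/s3.png

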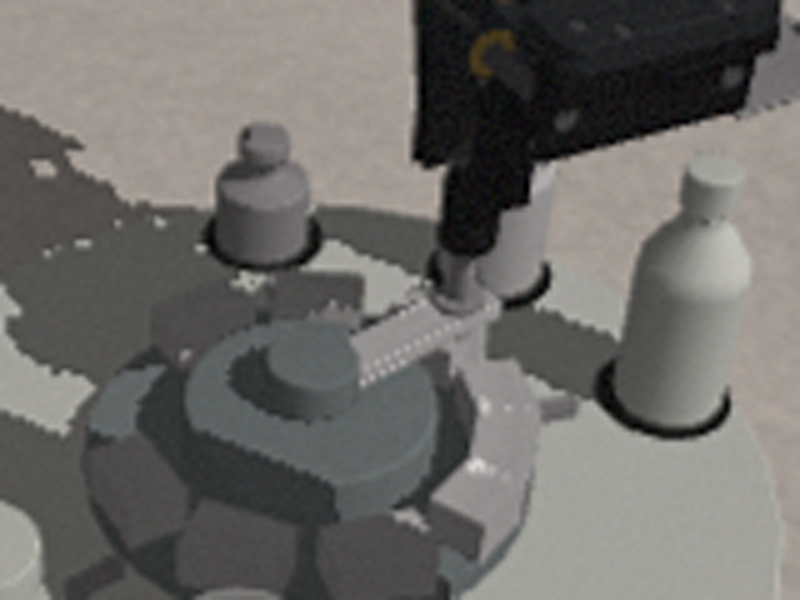

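Pin riding on the ring at about (455,280), short of the bottle's notch. Next I push it along gently with the loose cage.

Scaled: 0.7 cm is 0.035, 0.6 cm is 0.03.

Call:
move_arm(plan=[0,0.0075,0,0,0.7,0.001,0.015,0,0,0.7,0.0015,0.02,0,0,0.7,0.0025,0.025,0,0,0.7,0.003,0.03,0,0,0.7,0.0035,0.035,0,0,0.7])

```text
clock: 7.6
ee_pos: [0.4823, -0.0416, 0.108]
tool_rot: [-179.8, 0.1, -124.9]
force: [4.8, -3.1, -2.1]
opening: 0.0257
grip_force: 2.8
```

Scaled: 0.3 cm is 0.015, 0.2 cm is 0.01.

Call:
move_arm(plan=[0.0005,0.005,0,0,0.7,0.001,0.01,0,0,0.7,0.0015,0.015,0,0,0.7])

```text
clock: 7.98
ee_pos: [0.4794, -0.0401, 0.1079]
tool_rot: [-179.8, 0.1, -124.9]
force: [4.8, -3.0, -1.2]
opening: 0.0262
grip_force: 2.7
```

Scaled: 0.4 cm is 0.02, 0.32 cm is 0.016.

Call:
move_arm(plan=[0,0.004,0,0,0.7,0.0005,0.008,0,0,0.7,0.0005,0.012,0,0,0.7,0.001,0.016,0,0,0.7,0.001,0.02,0,0,0.7])

```text
clock: 8.6
ee_pos: [0.4733, -0.0378, 0.1071]
tool_rot: [179.9, -0.1, -125.0]
force: [-1.0, 0.1, -0.5]
opening: 0.0258
grip_force: 0.0
```

Scaled: 0.14 cm is 0.007, 0.07 cm is 0.0035.

Call:
move_arm(plan=[0,0.0035,0,0,0.7,0,0.007,0,0,0.7])

```text
clock: 8.85
ee_pos: [0.4728, -0.0369, 0.1073]
tool_rot: [180.0, -0.0, -124.9]
force: [1.0, -1.2, 0.3]
opening: 0.0262
grip_force: 0.0
```

```bash
python3 - <<'E'
from h import *
S=cams.capture("side")
cv2.imwrite("pics/s4.png",cv2.resize(S["pixels"][130:250,290:450,::-1],None,fx=5,fy=5,interpolation=cv2.INTER_CUBIC))
E
```

```text
(no output)
```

View pics/s4.png

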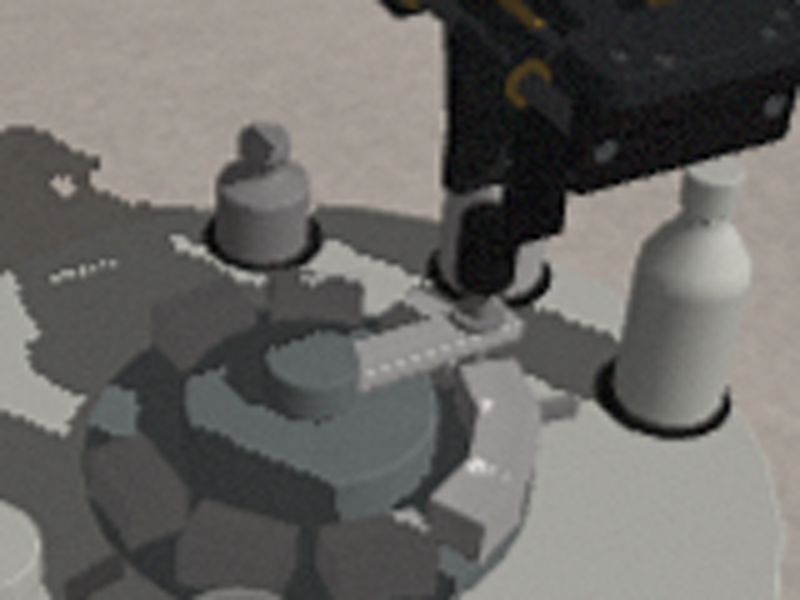

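The head has dropped onto the arm's collar at about (480,300), so I open and withdraw straight up.

Scaled: -15 cm is -0.75, -13 cm is -0.65.

Call:
move_arm(plan=[0,-0.005,0,0,0.5,0,-0.005,0,0,0.5,0,-0.005,0,0,0.5,0,-0.005,-0.1,0,0.5,0,-0.005,-0.25,0,0.5,0,-0.005,-0.45,0,0.5,0,-0.005,-0.65,0,0.5,0,-0.005,-0.75,0,0.5,0,-0.005,-0.75,0,0.5,0,-0.005,-0.75,0,0.5])

```text
clock: 10.15
ee_pos: [0.4733, -0.0376, 0.2562]
tool_rot: [179.9, -0.1, -125.0]
force: [-0.5, -1.0, -0.3]
opening: 0.0432
grip_force: 0.0
```

```bash
python3 - <<'E'
from h import *
S=cams.capture("side")
for z in (.092,.102):
  for b in (-125,-126.5,-128): 
    p=st([b],.07,z,[.5144,.0187,0]); print(z,b,((proj(S,p)-[290,130])*5).round(0))
cv2.imwrite("pics/s5.png",cv2.resize(S["pixels"][130:250,290:450,::-1],None,fx=5,fy=5,interpolation=cv2.INTER_CUBIC))
E
```

```text
0.092 -125 [[491. 250.]]
0.092 -126.5 [[494. 253.]]
0.092 -128 [[496. 256.]]
0.102 -125 [[494. 227.]]
0.102 -126.5 [[497. 230.]]
0.102 -128 [[500. 233.]]
```

View pics/s5.png

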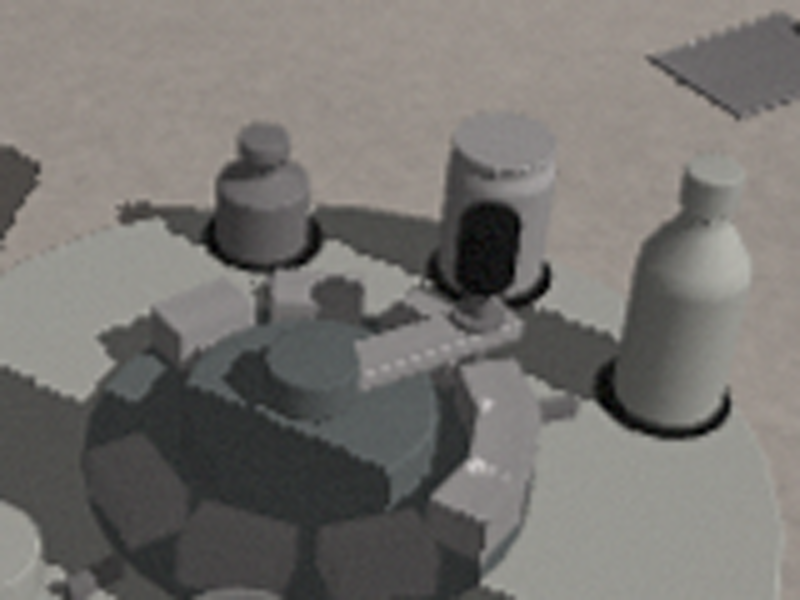

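The head is at (488,250), matching the predicted fully down position in the bottle's notch. The weight, tin and bottle are where they were.

```bash
python3 -c "
from cell import manip; print(manip.job_done())"
```

```text
the job is handed in; nothing more can be done
None
```

The pin is fully down in the notch at the tall bottle's station and released. I swung it the shorter way, and the job was handed in after about 10 s of robot time. The final side view showed the bottle, tin and weight undisturbed; I did not re-check the jar, beaker and dish, which the arm never came near.

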